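Isolate the test enclosure and take off its combination padlock

TASK

Make the grey test enclosure safe and take its lock off: first throw the isolator lever from where it leans into the middle notch, marked by the white bars, so that it stands upright and stays there. Then turn the padlock's dial clockwise, feeling its clicks, until its pointed end stands on the index mark beside the shackle, and pull the shackle fully out of the lock. Finally lift the opened padlock out of its bed and hold it up with the dial facing up, its underside at least 20 cm above the bench, away from everything else: finish still gripping it there, and leave the things around undisturbed.

Things in the scene. Friction and masses are not known exactly. Their poses are not given: they have to be found in the camera images.
- case: Grey test enclosure, fixed, box 210 (x) by 330 (y) by 50 mm high. Origin: centre of its underside, on the bench; its deck is 50 mm up. The lock bed is at its y -75 mm, the isolator lever at its y +95 mm. Steel rails 9 mm high border the lock's body on all four sides with 1 mm of play
- lever (a joint): Isolator lever angle, rad: 0 = upright in the middle notch (the target, marked by white bars on housing and deck), negative = leaning to the case's -x; range -0.62 to 0.62. Sprung notches at -0.5, 0 and 0.5 draw it in over about the last 0.2 rad and hold it; 2 to 3 N at the knob takes it from one to the next. At the start it leans to -x, about -0.5
- lever_knob (a point): Centre of the lever's black ball knob, 28 mm in diameter, on a 10 mm rod. It swings on a radius of 62 mm about an axis along the case's y, at case x -5, y +95, 84 mm above the bench; upright, it is at case x -5, y +95, 146 mm above the bench
- lock: The padlock, loose, 0.3 to 0.55 kg, lying on its back in its bed, dial up, aligned with the case. Steel body 60 (x) by 62 (y) by 30 mm. Origin: centre of the body's underside, 50 mm above the bench at the start, at case x +35, y -75. The shackle leaves its -x face. Index mark: small raised bar on the top face between dial and shackle
- dial (a joint): Dial angle, rad, counter-clockwise positive seen from above: 0 = pointed end on the index mark (the lock opens within about 0.1 either side). Sprung notches click every 0.45 rad, also at 0, and draw the dial in; turning takes about 0.1 N m. It starts one to three clicks counter-clockwise of 0 (0.4 to 1.4); it can turn past 0
- dial_grip (a point): On the dial's axis, 22 mm above the lock's top face (102 mm above the bench), 6 mm under the top of the dial's grip bar. The bar is 14 mm wide along this point's y, 37 mm long along its x, 24 mm tall, pointed end to -x (at the index mark at angle 0), on a disc 42 mm across, 4 mm thick. Axes turn with the dial
- shackle (a joint): How far the shackle is pulled out of the lock, m: 0 = closed, 0.022 = fully out (end stop). Slides with about 3 N of friction and stays where left; stops after 1 to 2 mm while the dial is off its mark
- shackle_grip (a point): Midway between the shackle's two straight legs, at the height of their centre lines (66 mm above the bench at the start), 27 mm in front (-x) of the lock's body. Legs: steel rods 9 mm thick along the lock's x, 45 mm over their outsides along y, straight 15 mm further to -x; the arch ends 29 mm to -x. The hasp bridge ends 21 mm to +x. Pulls out to the lock's -x
- spool: Bystander: grey reel of solder 56 mm in diameter, 50 mm high, upright; origin under its centre. Leave alone
- driver: Bystander: screwdriver with a black handle lying on the bench. Leave alone
- parts_tray: Bystander: black divided parts tray 100 by 130 by 30 mm. Leave alone
- hasp (a point): Top centre of the steel hasp bridge on the deck, 27.5 mm above it, 5 mm thick along case x, 22 mm along y. It stands 1 mm in front (-x) of the lock's body and closes over the shackle's short leg (the one to case -y): the lock cannot be lifted until the shackle is out by about 16 mm
Not all that is in view belongs to the job. Of the things like the lock, leave any that is red; of the rest the larger one is meant.

How it is judged:
By the outcome, as a careful person would: the job done as asked, in the order asked, and still so for the second after the job is handed in, while the arm keeps its last pose, push and grip.
It also fails if it takes over 67 s, if anything falls off the work surface, if the arm or the gripper's body presses on something with over 40 N, if the wrist force passes 120 N, or if a joint passes its speed limit or range.

ROBOT

A 6-joint arm with a two-finger parallel gripper is mounted at the origin on the work surface. World frame = base frame: x ahead of the robot, y to its left, z up, the work surface at z = 0. Lengths are in m, angles in rad, forces in N, time in s.
With the tool pointing down it reaches from about 0.2 to 0.875 m from the base axis. Payload 3.4 kg.
Tool frame: the origin (TCP) lies between the finger pads; the fingertips stand 25 mm ahead of it and the grasp point (between the pads) lies 6 mm ahead of it (r.nose_length is the z of the fingertips in the tool frame, in m); z points along the fingers, y is the line along which they close (so a half turn about z gives the same grasp; the last joint's range is limited). The gripper opens to 94 mm and grips with 3 to 60 N. Pads are 16 mm wide; open, the fingers measure 119 mm over their backs; the gripper's body (75 mm by 177 mm) begins 78 mm behind the grasp point.
Start: joints at [-0.121, 0.276, 1.505, -0, 1.361, -0.121], TCP at [0.575, -0, 0.23] pointing down, gripper open.
Joint ranges: [-2.89, 2.89], [-0.75, 2.08], [0.22, 2.7], [-1.18, 4.32], [0.11, 2.71], [-2.7, 2.7]. Speed limits (rad/s): [2.57, 2.57, 3.14, 3.14, 3.14, 3.14].

INTERFACE

Orientations are given as a unit quaternion [w, x, y, z].
In Python, from plant import r, gripper_to, inverse_kinematics, vision, models, telemetry gives the robot as it stands. Calls block until the motion is done:
- r.move_to(position, orientation): joint-space move of the TCP to a pose.
- r.move_l(position, rot=None, vel=0.15, guard=None): straight line of the TCP; rot=None keeps the orientation; vel is the mean speed in m/s. With guard (N) it stops when the force on the tool has changed by that much, and returns True; else False.
- r.movej(angles): joint-space move.
- gripper_to(opening, f_grip=None): finger opening in m; f_grip is the grip in N (None keeps the last); returns when the fingers have stopped.
- r.hold(seconds).
- inverse_kinematics(position, orientation): joint angles nearest the present ones, or None.
- vision.snapshot(name): name is "scene" or "side" or "wrist"; returns the picture (420x560x3 uint8, red, green, blue); there is no depth.
- vision.get_calibration(name): a dict with "fx", "fy", "cx", "cy" (pixels), "position" and "orientation" of the camera in the world. Camera axes: x right, y down, z forward; pixel columns grow to the right and rows downward; lengths in m; the calibration is good to about 2 mm. A picture is of the moment at which its call begins: read the wrist's pose just before it. get_calibration takes no time and is no camera call; for the wrist camera it gives the pose at the moment of the call.
A pose or a line that the arm cannot do raises r.PlanningError and nothing moves.
- r.sign_off(): hands the job in; it is judged then, once.
Trained networks look in the newest picture that a camera, given by its name, has taken for a name from the list of things; names that differ only in an ending like _2 or _b are one class to them, and where a whole thing is asked for, a point or a joint stands for the part that bears it (a point fixed in the world has none). Each returns a list of dicts, best first, with "score" (0 to 1); they miss things now and then, are a little off and sometimes report something else, mostly with a low value. They report only what shows in the picture. A call takes as long as a camera call. They do not tell look-alikes from the thing itself.
- models.boxes_of(thing, camera): "at" ([x, y, z] in m, in world coordinates, good to about 4 mm: the middle of the surface that is visible of it).
- models.regions_of(thing, camera): "pixels" (420x560 bool, what is visible of it).
- models.mark_of(thing, camera): "at" ([x, y, z] in m, in world coordinates, good to about 4 mm: a listed point, or the origin of a listed thing).
Readings, each from a call of its own:
- telemetry.current_t(): time.
- telemetry.current_joints(): joint angles.
- telemetry.current_dq(): joint speeds.
- telemetry.current_joint_efforts(): joint torques, N m.
- telemetry.current_ee_pos(): TCP position.
- telemetry.current_tool_rot(): TCP orientation.
- telemetry.current_wrist_force(): force on the tool from outside, world axes, zero at the start.
- telemetry.current_torque(): the same for the moment, N m.
- telemetry.current_opening(): finger opening in m.
- telemetry.current_finger_force(): force on a finger pad.
Only numpy, scipy, OpenCV 4.12 (cv2) and the standard library are available. Lean on these libraries where they do the work, as an engineer would, in place of code of your own. Each camera call takes 0.05 s, during which the arm holds its last target. There are 200 camera calls.

## Working session

There is one attempt and no reset: what is moved stays moved. The work goes in short steps, each a Python script; the robot and the scene stay as the last script left them, time stands still between calls to the robot, and variables do not carry over. Pictures are saved under pics/ and viewed, at most 10 in all, crops included, and the job is handed in when it is done.

```bash
ls; mkdir -p pics
python3 - <<'E'
from plant import r, vision, models, telemetry
import cv2, numpy as np
a=vision.snapshot("scene"); b=vision.snapshot("side")
cv2.imwrite("pics/a.png",a[:,:,::-1]); cv2.imwrite("pics/b.png",b[:,:,::-1])
for c in("scene","side"):
  for n in("case","lock","lever_knob","dial_grip","shackle_grip","hasp","spool","driver","parts_tray"):
    print(c,n,[(np.round(d["at"],3).tolist(),round(d["score"],2)) for d in models.mark_of(n,c)][:4])
print(vision.get_calibration("scene"),telemetry.current_t())
E
```

```text
pics
scene case [([0.534, -0.079, 0.002], 0.67)]
scene lock [([0.553, -0.164, 0.053], 0.95), ([0.71, -0.374, 0.005], 0.9), ([0.748, -0.082, -0.005], 0.81)]
scene lever_knob [([0.52, 0.019, 0.138], 0.72), ([0.533, -0.46, 0.004], 0.38)]
scene dial_grip [([0.55, -0.16, 0.1], 0.67), ([0.752, -0.077, 0.034], 0.67), ([0.709, -0.369, 0.053], 0.63)]
scene shackle_grip [([0.497, -0.152, 0.068], 0.66), ([0.783, -0.104, 0.012], 0.58), ([0.658, -0.354, 0.012], 0.52)]
scene hasp [([0.522, -0.172, 0.077], 0.71)]
scene spool [([0.401, 0.378, -0.002], 0.86)]
scene driver [([0.317, -0.317, 0.002], 0.59)]
scene parts_tray [([0.529, -0.46, 0.0], 0.64)]
side case [([0.536, -0.084, 0.002], 0.77)]
side lock [([0.707, -0.369, 0.001], 0.72), ([0.555, -0.164, 0.05], 0.65), ([0.751, -0.074, -0.002], 0.52)]
side lever_knob [([0.522, 0.02, 0.139], 0.47)]
side dial_grip [([0.555, -0.165, 0.096], 0.51), ([0.707, -0.37, 0.052], 0.46), ([0.751, -0.076, 0.037], 0.4)]
side shackle_grip [([0.652, -0.355, 0.017], 0.59), ([0.782, -0.106, 0.014], 0.48), ([0.502, -0.151, 0.063], 0.39)]
side hasp [([0.521, -0.176, 0.078], 0.87)]
side spool []
side driver []
side parts_tray [([0.534, -0.455, 0.003], 0.79)]
{'fx': 539.6040921449076, 'fy': 539.6040921449076, 'cx': 272.9727317925607, 'cy': 208.87014396441054, 'position': array([1.2196007 , 0.26717443, 1.33322034]), 'orientation': array([-0.14639569,  0.55146963,  0.79210315, -0.2168459 ])} 1.0
```

View pics/a.png

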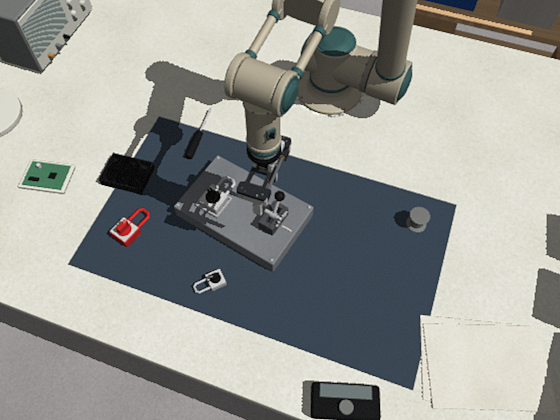

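View pics/b.png

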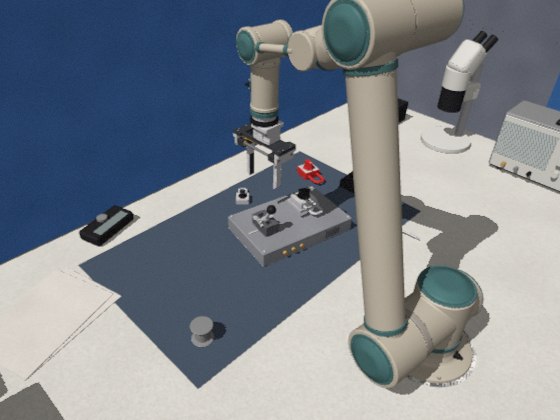

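The candidates are the grey lock in the case (scene 213,197), the red lock (125,228), which is excluded, and a small grey lock on the bench (210,281). I choose the one in the case at about (0.554, -0.164). Next is a close look from above, with the tool aligned to a case yaw of about -12°.

```bash
cat > h.py <<'E'
from plant import r, gripper_to, inverse_kinematics, vision, models, telemetry as T
import numpy as np, cv2
from scipy.spatial.transform import Rotation as R
def q(yaw, tilt=0, axis='y'):
    "tool down, tool x at yaw (deg)"
    x=(R.from_euler('z',yaw,degrees=True)*R.from_euler('x',180,degrees=True)*R.from_euler(axis,tilt,degrees=True)).as_quat()
    return np.array([x[3],x[0],x[1],x[2]])
def marks(cam,names):
    for n in names:
        print(cam,n,[(np.round(d["at"],4).tolist(),round(d["score"],2)) for d in models.mark_of(n,cam)][:3])
def proj(cal,P):
    w,x,y,z=cal["orientation"]
    p=R.from_quat([x,y,z,w]).inv().apply(np.atleast_2d(P)-cal["position"])
    return np.c_[cal["fx"]*p[:,0]/p[:,2]+cal["cx"],cal["fy"]*p[:,1]/p[:,2]+cal["cy"]]
def ray(cal,uv,z):
    w,x,y,zz=cal["orientation"]
    d=R.from_quat([x,y,zz,w]).apply([(uv[0]-cal["cx"])/cal["fx"],(uv[1]-cal["cy"])/cal["fy"],1])
    return cal["position"]+d*(z-cal["position"][2])/d[2]
class Case:
    def __init__(s,o,yaw): s.o=np.array(o);s.yaw=yaw
    def __call__(s,x,y,z):
        c,d=np.cos(np.radians(s.yaw)),np.sin(np.radians(s.yaw))
        return np.array([s.o[0]+c*x-d*y, s.o[1]+d*x+c*y, z])
E
python3 - <<'E'
from h import *
np.set_printoptions(precision=4,suppress=True)
c=Case([.535,-.081],-12)
print(vision.get_calibration("wrist")["position"],T.current_ee_pos())
r.move_to(c(-40,0,0)*0+np.array([*c(-.02,-.04,0)[:2],.34]),q(-12))
cal=vision.get_calibration("wrist");print(cal)
w=vision.snapshot("wrist");cv2.imwrite("pics/w.png",w[:,:,::-1])
marks("wrist",["case","lock","lever_knob","dial_grip","shackle_grip","hasp"])
print(T.current_t())
E
```

```text
[0.5752 0.0806 0.3839] [ 0.575  -0.      0.2305]
{'fx': 344.38945439773426, 'fy': 344.38945439773426, 'cx': 281.0450079838452, 'cy': 200.25237751076156, 'position': array([ 0.5862, -0.1324,  0.493 ]), 'orientation': array([-0.0876, -0.6232,  0.7695,  0.1086])}
wrist case [([0.5342, -0.0844, 0.001], 0.67)]
wrist lock [([0.5589, -0.1663, 0.046], 0.93)]
wrist lever_knob [([0.5214, 0.0168, 0.1366], 0.94)]
wrist dial_grip [([0.5525, -0.1625, 0.0975], 0.87)]
wrist shackle_grip [([0.5015, -0.1502, 0.0699], 0.88), ([0.6564, -0.3537, 0.0158], 0.73)]
wrist hasp [([0.5158, -0.1747, 0.0754], 0.73)]
2.725
```

View pics/w.png

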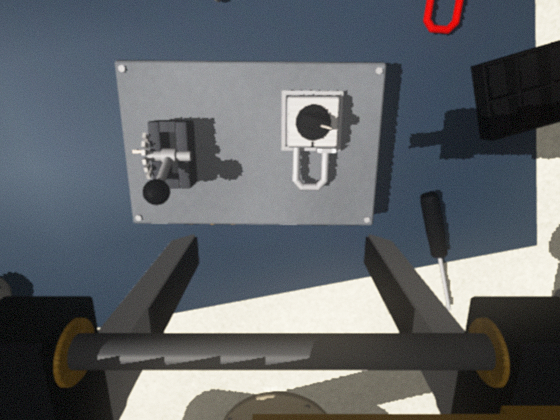

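The picture shows the case upright in view. The lever knob is at (156,191), leaning to -x (down). The lock is at (314,122), its index mark is at (312,144), and the dial's white pointer line runs towards (335,128), so about 1.3 rad. The case pose comes from its deck corners, and I take a close crop of the dial.

Run:
```python
from h import *
from scipy.optimize import least_squares
np.set_printoptions(precision=4,suppress=True)
cal=vision.get_calibration("wrist"); w=cv2.imread("pics/w.png")
g=cv2.cvtColor(w,cv2.COLOR_BGR2GRAY).astype(np.float32)
pix=[(117,62),(386,62),(375,225),(133,224)]
pc=np.array(pix,float)
m=np.array([(.105,.165),(.105,-.165),(-.105,-.165),(-.105,.165)])
def f(p):
    c=Case(p[:2],p[2]); return (proj(cal,[c(a,b,.05) for a,b in m])-pc).ravel()
s=least_squares(f,[.535,-.081,-12]); print(s.x,s.fun)
c=Case(s.x[:2],s.x[2])
print("lock",c(.035,-.075,.05),"knob",c(-.035,.095,.138),"shg",c(-.022,-.075,.066),"hasp",c(.0015,-.09,.0775))
cv2.imwrite("pics/crop.png",cv2.resize(w[75:205,255:385],(780,780)[:2],interpolation=cv2.INTER_CUBIC)[:600])
```

```text
[  0.5362  -0.0847 -12.202 ] [-3.3777 -1.216   2.7127 -0.3243 -0.0128  1.2339  0.7709  1.5062]
lock [ 0.5546 -0.1654  0.05  ] knob [0.5221 0.0156 0.138 ] shg [ 0.4989 -0.1534  0.066 ] hasp [ 0.5187 -0.173   0.0775]
```

View pics/crop.png

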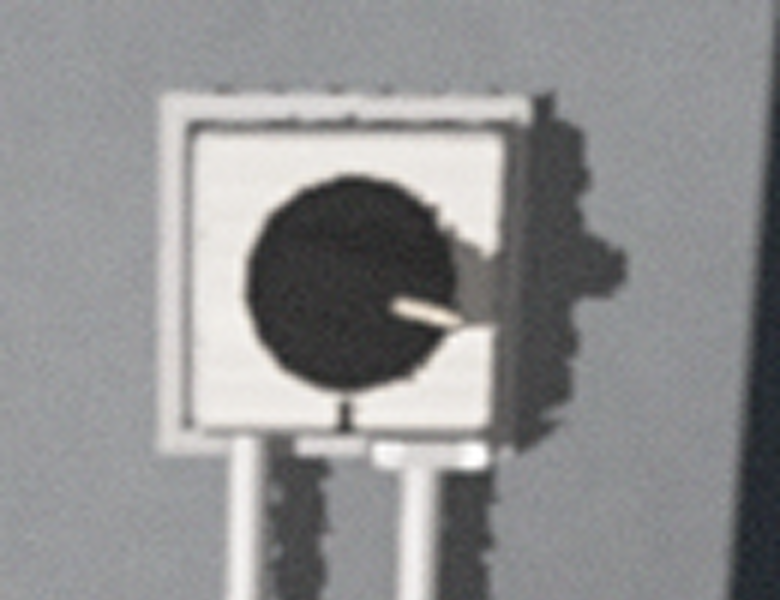

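The crop confirms the grey lock in its bed. Its white pointer line runs from (395,303) to (462,322), about 1.3 rad counter-clockwise of the index bar at (345,415), which means three clicks. Next is the lever: straddle the knob along the case's x and swing it up.

```bash
echo 'c=Case([.5358,-.0837],-12.2)' >> h.py
python3 - <<'E'
from h import *
np.set_printoptions(precision=4,suppress=True)
print(T.current_t())
o=q(77.8); F=lambda:print(T.current_t(),T.current_ee_pos(),T.current_wrist_force(),T.current_opening())
r.move_to(c(-.035,.095,.25),o)
print(r.move_l(c(-.035,.095,.155),vel=.15,guard=8));F()
gripper_to(.034,f_grip=6);F()
r.move_l(c(-.018,.095,.161),vel=.08);F()
r.move_l(c(-.003,.095,.163),vel=.06);F()
r.hold(.2)
r.move_l(c(-.005,.095,.163),vel=.05);F()
gripper_to(.07);F()
r.move_l(c(-.005,.095,.25),vel=.2)
r.move_to(c(-.055,-.04,.30),q(-12.2))
w=vision.snapshot("wrist");cv2.imwrite("pics/w2.png",w[:,:,::-1])
marks("wrist",["lever_knob","lock","dial_grip","shackle_grip","hasp"])
print("expect",c(-.005,.095,.146),"lock",c(.035,-.075,.05),c(-.022,-.075,.066));F()
E
```

```text
2.725
False
4.7 [0.5224 0.0163 0.1558] [-0.6809  0.0998  0.5871] 0.09439179392866709
5.725 [0.5217 0.0166 0.155 ] [ 0.1951 -0.3803 -0.0934] 0.034110871933397846
6.1 [0.539  0.0128 0.1611] [ 0.3941 -0.3388 -0.276 ] 0.034110179042426504
6.5 [0.5536 0.0096 0.1629] [0.6818 0.2998 0.1067] 0.03410989186392142
6.95 [0.5507 0.0103 0.1631] [-0.6221  0.3572 -0.5313] 0.033545755810006836
7.675 [0.551  0.0102 0.163 ] [ 0.5525 -0.2582 -1.0605] 0.0699528353748736
wrist lever_knob [([0.5537, 0.0105, 0.1456], 0.61)]
wrist lock [([0.5544, -0.1665, 0.0482], 0.92)]
wrist dial_grip [([0.5522, -0.1624, 0.097], 0.65)]
wrist shackle_grip [([0.5008, -0.1499, 0.0682], 0.89)]
wrist hasp [([0.5564, -0.1609, 0.1006], 0.66), ([0.5168, -0.1749, 0.0757], 0.59)]
expect [0.551  0.0102 0.146 ] lock [ 0.5542 -0.1644  0.05  ] [ 0.4984 -0.1524  0.066 ]
9.75 [ 0.4737 -0.1109  0.2998] [-0.2201 -0.6135 -0.6473] 0.07015786227268543
```

View pics/w2.png

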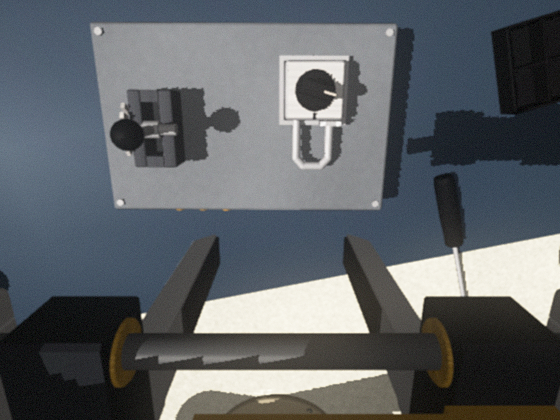

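The knob at (126,134) now stands upright in line with the white bars, and the network's mark agrees within 3 mm. The dial at (316,91) still points to (338,95). Now the dial turn.

Run:
```python
from h import *
np.set_printoptions(precision=3,suppress=True)
F=lambda *a:print(*a,round(T.current_t(),2),T.current_ee_pos(),T.current_wrist_force(),T.current_torque(),T.current_opening(),T.current_finger_force())
g=np.array([.5538,-.1642,0]); at=lambda z:g+[0,0,z]
gripper_to(.05)
r.move_to(at(.19),q(65.1))
print(r.move_l(at(.1125),vel=.12,guard=8));F("down")
gripper_to(0,f_grip=35);F("grip")
y=65.1
for y in np.linspace(65.1,-12.2,13)[1:]:
    r.move_l(at(.1125),rot=q(y),vel=.05)
    print(round(np.radians(y+12.2),2),round(T.current_t(),2),T.current_torque(),T.current_wrist_force())
F("end")
```

```text
False
down 12.32 [ 0.554 -0.164  0.113] [ 0.414 -0.584  0.057] [-0.021  0.06   0.01 ] 0.05011497352235888 0.0
grip 12.97 [ 0.555 -0.164  0.113] [ 2.006 -0.256  0.432] [-0.059 -0.274  0.014] 0.013561977812380178 34.94625270366669
1.24 13.22 [-0.179 -0.309 -0.013] [ 1.919 -0.868  0.259]
1.12 13.48 [-0.059 -0.2   -0.029] [1.68  0.055 1.087]
1.01 13.74 [ 0.019 -0.13  -0.029] [1.474 0.279 1.75 ]
0.9 14.0 [ 0.105 -0.066  0.037] [0.346 0.556 2.356]
0.79 14.26 [ 0.083 -0.074  0.055] [ 0.136 -0.004  3.7  ]
0.67 14.52 [ 0.154 -0.048  0.012] [ 2.085 -0.226  3.674]
0.56 14.78 [ 0.172 -0.044 -0.073] [0.48  0.467 3.747]
0.45 15.03 [ 0.3    0.047 -0.027] [0.471 2.172 5.174]
0.34 15.29 [0.353 0.011 0.006] [0.417 1.876 5.266]
0.22 15.55 [0.355 0.033 0.076] [0.279 1.271 5.17 ]
0.11 15.81 [0.423 0.017 0.008] [1.168 1.302 5.009]
0.0 16.07 [ 0.531 -0.001 -0.06 ] [0.395 1.39  4.557]
end 16.07 [ 0.554 -0.164  0.113] [0.395 1.39  4.557] [ 0.531 -0.001 -0.06 ] 0.01372898894422477 34.94466304779053
```

Torque signs show three clicks, and the dial is still being drawn on at the end. I'll release and look.

Run:
```python
from h import *
np.set_printoptions(precision=3,suppress=True)
g=np.array([.5538,-.1642,0])
r.move_l(g+[0,0,.1125],rot=q(-14.5),vel=.05); print(T.current_torque())
gripper_to(.06)
r.move_l(g+[0,0,.19],vel=.2)
r.move_to(c(-.055,-.075,.20),q(-12.2))
w=vision.snapshot("wrist")
cal=vision.get_calibration("wrist"); u=proj(cal,[g+[0,0,.09]])[0].astype(int);print(u,w.shape)
x0=np.clip(u[0]-65,0,430);y0=np.clip(u[1]-50,0,320)
cv2.imwrite("pics/d.png",cv2.resize(w[y0:y0+100,x0:x0+130,::-1],(780,600),interpolation=cv2.INTER_CUBIC))
marks("wrist",["lock","dial_grip","shackle_grip"]);print(T.current_t())
for P in ([.035,-.075,.102],[.035,-.075,.08],[.005,-.075,.08]): print(proj(cal,[c(*P)])[0]-[x0,y0])
```

```text
[ 0.491 -0.051  0.017]
[281  88] (420, 560, 3)
wrist lock [([0.5548, -0.1647, 0.0479], 0.87), ([0.5179, -0.1727, 0.0776], 0.2)]
wrist dial_grip [([0.5542, -0.1634, 0.0968], 0.84), ([0.5558, -0.1638, 0.048], 0.58)]
wrist shackle_grip []
18.3583
[65.345 48.799]
[65.34 49.96]
[65.376 90.583]
```

View pics/d.png

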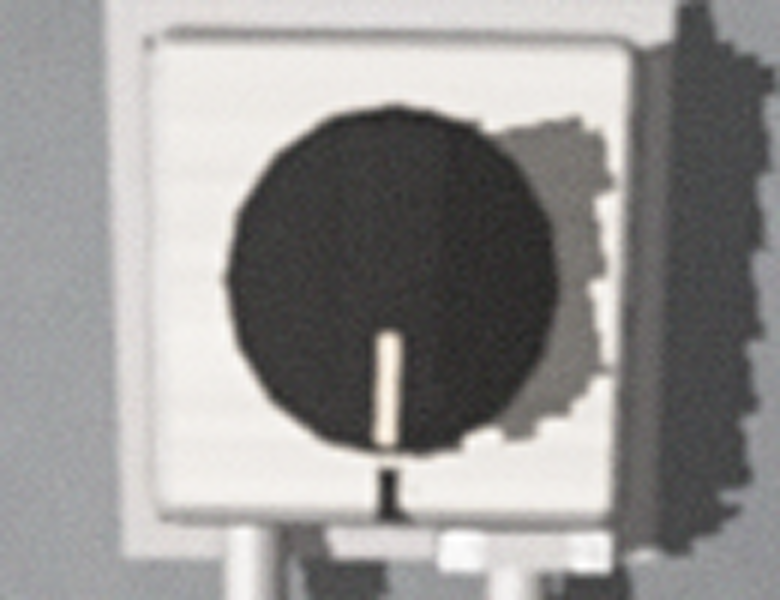

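The white pointer (388,390) stands on the index bar (388,490), so the dial is at 0. Next I pull the shackle.

Run:
```python
from h import *
np.set_printoptions(precision=4,suppress=True)
F=lambda *a:print(*a,round(T.current_t(),2),T.current_ee_pos(),T.current_wrist_force(),T.current_opening(),T.current_finger_force())
o=q(-12.2);gripper_to(.066)
s=c(-.025,-.075,0)
r.move_to(s+[0,0,.16],o)
print(r.move_l(s+[0,0,.0805],vel=.1,guard=8));F("down")
gripper_to(0,f_grip=40);F("grip")
p=T.current_ee_pos()
d=c(-1,0,0)-c(0,0,0)
print(r.move_l(p+.0245*d,vel=.03,guard=16));F("pulled"); print((T.current_ee_pos()-p)@d)
```

```text
False
down 19.96 [ 0.496  -0.152   0.0812] [ 0.2096 -0.6584  1.1039] 0.06583325545428403 0.0
grip 20.45 [ 0.4956 -0.1516  0.0808] [ 0.1036 -0.1294  2.1837] 0.04353812265136558 40.00153183937073
False
pulled 21.42 [ 0.4735 -0.1469  0.081 ] [ 7.2155  0.0579 -3.0124] 0.0437729243894579 39.99814689159393
0.02262181231489223
```

Run:
```python
from h import *
np.set_printoptions(precision=4,suppress=True)
F=lambda *a:print(*a,round(T.current_t(),2),T.current_ee_pos(),T.current_wrist_force(),T.current_opening())
d=c(-1,0,0)-c(0,0,0)
p=T.current_ee_pos()
print(r.move_l(p+.004*d,vel=.02,guard=15));r.hold(.1);F("more");print((T.current_ee_pos()-p)@d)
gripper_to(.066);F("open")
r.move_l(T.current_ee_pos()*[1,1,0]+[0,0,.2],vel=.2)
gripper_to(.09)
r.move_to(c(-.075,-.075,.22),q(-12.2))
w=vision.snapshot("wrist")
cal=vision.get_calibration("wrist"); u=proj(cal,[c(0,-.075,.07)])[0].astype(int);print(u)
cv2.imwrite("pics/s.png",cv2.resize(w[:240,180:460,::-1],(700,600)))
marks("wrist",["lock","dial_grip","shackle_grip","lever_knob"])
print("exp",c(-.044,-.075,.066));F()
```

```text
False
more 21.77 [ 0.4734 -0.1469  0.0815] [10.1052  0.5953 -5.1586] 0.043573356232958486
9.096040195213063e-05
open 22.33 [ 0.4691 -0.146   0.081 ] [-0.0287 -0.0028 -0.2596] 0.06601895182044369
[281 109]
wrist lock [([0.5514, -0.1663, 0.0467], 0.94)]
wrist dial_grip [([0.5515, -0.1654, 0.0972], 0.93)]
wrist shackle_grip []
wrist lever_knob [([0.5532, 0.0112, 0.1449], 0.98)]
exp [ 0.4769 -0.1477  0.066 ]
24.15 [ 0.4469 -0.1412  0.2195] [-0.4676 -0.2722 -0.5176] 0.08985957859386692
```

View pics/s.png

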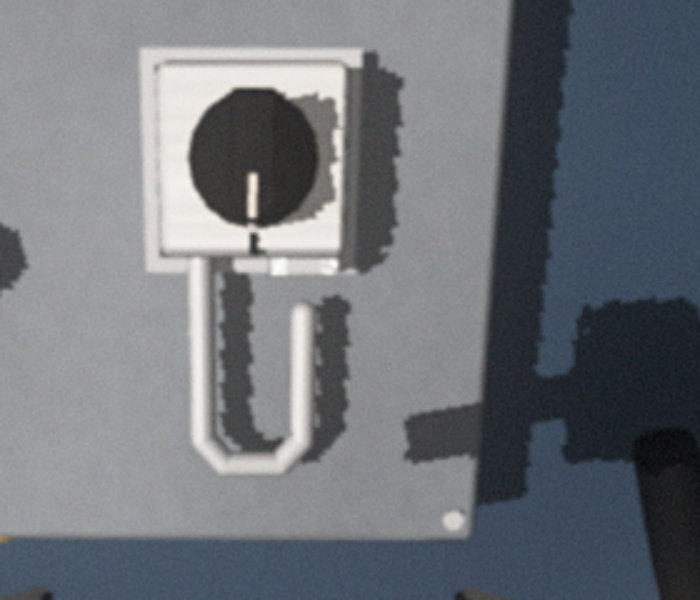

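The shackle's short leg ends at (303,308), clear of the hasp at (300,265), and the pull met its end stop. Now I grip the body across y above the rails and lift.

Run:
```python
from h import *
np.set_printoptions(precision=4,suppress=True)
F=lambda *a:print(*a,round(T.current_t(),2),T.current_ee_pos(),T.current_wrist_force(),T.current_torque(),T.current_opening(),T.current_finger_force())
s=c(.033,-.075,0)
gripper_to(.094)
r.move_to(s+[0,0,.2],q(-12.2))
print(r.move_l(s+[0,0,.0865],vel=.1,guard=8));F("down")
gripper_to(0,f_grip=55);F("grip")
print(r.move_l(s+[0,0,.12],vel=.05,guard=25));F("up1")
print(r.move_l(s+[0,0,.30],vel=.12));r.hold(.3);F("up")
a=vision.snapshot("side")
cal=vision.get_calibration("side");u=proj(cal,[s+[0,0,.25]])[0].astype(int)
x0=np.clip(u[0]-100,0,360);y0=np.clip(u[1]-75,0,270)
cv2.imwrite("pics/e.png",cv2.resize(a[y0:y0+150,x0:x0+200,::-1],(800,600),interpolation=cv2.INTER_CUBIC))
marks("side",["lock","dial_grip","lever_knob"])
```

```text
False
down 26.26 [ 0.5527 -0.1642  0.0872] [-0.0332 -0.1193  0.4533] [ 0.1253  0.1455 -0.0157] 0.09407550243665325 0.0
grip 26.86 [ 0.5522 -0.164   0.0866] [-0.4397 -0.0679 -0.2299] [0.036  0.1353 0.059 ] 0.06121508909721756 54.99990105628967
False
up1 27.68 [ 0.5517 -0.1638  0.1198] [ 0.1713 -0.6391 -4.5452] [0.0613 0.1096 0.0258] 0.06108761119011395 54.9980628490448
False
up 29.62 [ 0.5522 -0.1639  0.2997] [ 0.5719  1.1444 -3.1708] [ 0.0807  0.0202 -0.0277] 0.061426099286917994 54.998130798339844
side lock [([0.5565, -0.1622, 0.2611], 0.93), ([0.7088, -0.3695, 0.0017], 0.73), ([0.754, -0.0779, -0.0001], 0.48)]
side dial_grip [([0.712, -0.3725, 0.0483], 0.62), ([0.7526, -0.0788, 0.0371], 0.56), ([0.5547, -0.1649, 0.3115], 0.44)]
side lever_knob [([0.5499, 0.0111, 0.1463], 0.69)]
```

View pics/e.png

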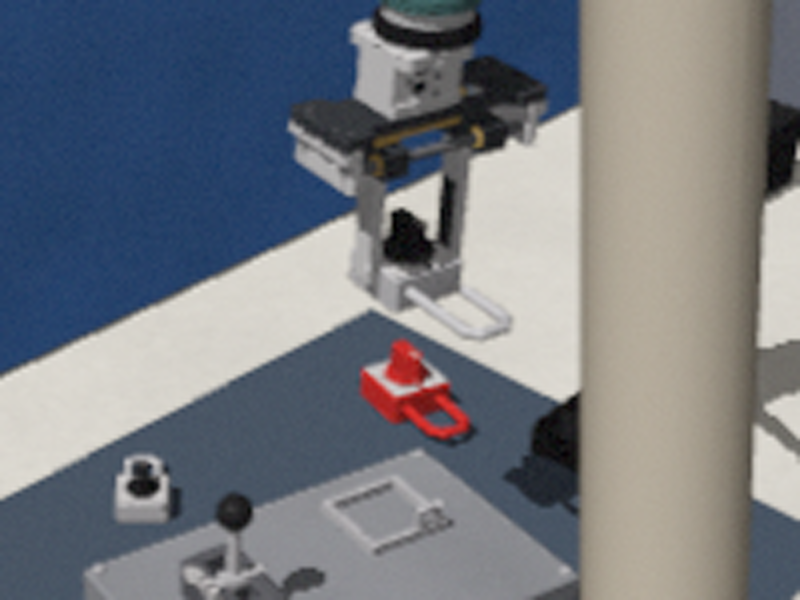

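The picture shows the padlock held level at (420,270), dial up and shackle out, well clear of the empty bed at (390,515). The lever stands upright at (235,540), and the underside is at about 0.26 m. Handing in.

```bash
python3 -c "
from plant import r
print(r.sign_off())"
```

```text
the job is handed in; nothing more can be done
None
```

The job is handed in at about 30 s on the robot clock: lever upright in the middle notch, dial on its mark, shackle pulled to its end stop, and the padlock held dial up with its underside about 26 cm above the bench.

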